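# Set the strap cutter's fence to a width block, slack taken up

## Task

Set the strap cutter's fence to the 40 mm brass-faced width block: crank the handwheel anticlockwise until its red line has gone well past the pointer and the fence stands open wide enough for the block to go in freely, then stand the block upright on the bed between fence and rail, brass faces towards them, and let go of it. Then crank clockwise only, so that the slack in the drive is taken up, until the fence just nips the block against the rail - held snugly but gently, never squeezed hard - with the red line back at the pointer, and let go of the crank without turning it back. Leave everything else on the table where it is.

Things in the scene. Friction and masses are not known exactly. Their poses are not given: they have to be found in the camera images.
- cutter: green bench strap cutter with a steel bed, 150 x 360 mm, fixed to the table. Origin: on the table under it; in its frame the bed top is z = 25 mm, its centre line x = 0, and y runs along the fence's travel. The fixed steel rail (90 mm long in x, top at z = 70 mm) is bolted on with its face, looking to -y, at y = +90 mm give or take 3.5 mm; the handwheel's axis is at x = 0, y = -100 mm
- fence: aluminium fence, 90 mm long in x, 20 mm thick, top at z = 71 mm; origin at the bed in its face, which looks to +y at the rail. Slides only along the cutter's y, 15 mm per rad of handwheel; anticlockwise seen from above opens it. Starts too near the rail for the block; opens to y = 18 mm. Its sprung steel face gives 1 mm per 15 N. The drive's drag keeps it where it is left
- axis (a point): centre of the handwheel (dark spoked wheel, 126 mm across, level, rim top at z = 72 mm), at z = 75 mm. Its drive has about 0.7 rad of slack: after a change of direction it turns almost freely through that before the fence moves. Moving the fence takes about 5 N at the knob; pressing the fence on something with 10 N adds nearly 3 N more
- knob_top (a point): centre of the top of the wheel's black upright crank knob (22 mm across, 40 mm high, top at z = 114 mm), 55 mm from the axis, straight across the wheel from the red line; it spins freely on its own pin, so the gripper need not turn
- red_line (a point): red line on the handwheel's rim, 58 mm from its axis, straight across from the crank knob; turns with the wheel
- pointer_tip (a point): tip of the yellow fixed pointer over the rim on the cutter's +x side of the wheel, 58 mm from the axis. With the slack taken up clockwise and the block nipped, the red line stands at it to within about 15 mm only, as the rail's seat varies: the nip itself has to be felt as a rise in the cranking force
- block: width block: brown wood with two brass faces, 40 mm between the brass faces (its y axis), 52 mm along x, 60 mm high, 0.15 to 0.28 kg, standing on the table. Origin: centre of underside
- plain_block: narrower block of plain pale wood without brass, 52 x 26 x 60 mm; not the one to use. Origin: centre of underside
- shell_a: blue moulded purse shell, 80 mm across, 25 mm high. Bystander
- shell_b: second blue moulded purse shell, 80 mm across, 25 mm high. Bystander
- bowl: blue ceramic bowl, 120 mm across, 55 mm high. Bystander
- wax_tin: yellow wax tin, 70 mm across, 30 mm high. Bystander
- hammer: hammer lying on the table. Bystander
- brush: glue brush lying on the table. Bystander
Mind the look-alikes: they are no part of the job. Of the things that look like the block, the middle-sized one is meant.

How it is judged:
By the outcome, as a careful person would: the job done as asked, in the order asked, and still so for the second after the job is handed in, with the robot touching nothing.
It also fails if it takes over 72 s, if anything falls off the work surface, if the arm or the gripper's body presses on something with over 40 N, if the wrist force passes 120 N, or if a joint passes its speed limit or range.

## Robot

A 6-joint arm with a two-finger parallel gripper is mounted at the origin on the work surface. World frame = base frame: x ahead of the robot, y to its left, z up, the work surface at z = 0. Lengths are in m, angles in rad, forces in N, time in s.
With the tool pointing down it reaches from about 0.35 to 0.95 m from the base axis. Payload 17.4 kg.
Tool frame: the origin (TCP) lies midway between the tips of the shut fingers; the grasp point (between the pads) lies 19 mm behind it; z points along the fingers, y is the line along which they close (so a half turn about z gives the same grasp; the last joint's range is limited). The gripper opens to 93 mm and grips with 3 to 60 N. Pads are 15 mm wide; open, the fingers measure 128 mm over their backs; the gripper's body (75 mm by 188 mm) begins 65 mm behind the grasp point.
Start: joints at [1.075, 0.116, 1.442, -0, 1.584, -0.038], TCP at [0.298, 0.605, 0.219] pointing down, gripper open.
Joint ranges: [-2.83, 2.83], [-0.83, 2.19], [0.07, 2.5], [-1.14, 4.28], [0.01, 3], [-2.97, 2.97]. Speed limits (rad/s): [1.89, 1.89, 2.22, 3.14, 3.14, 3.14].

## Interface

Orientations are given as [roll, pitch, yaw] about the fixed x, y, z axes, in that order (R = Rz(yaw) Ry(pitch) Rx(roll)).
In Python, from workcell import * gives the robot as it stands.
- The arm moves only by the shell command python3 -m pendant 'ROWS' [FORCE]. ROWS is JSON, a list of rows, each a list of 7 numbers: the turn, a rotation vector about the world's x, y, z scaled (see below), then the shift along the world's x, y, z scaled (see below), then the closure, from 0 (fully open) to 1 (shut). A call has exactly 8 rows; each row is the pose to reach, as a shift and turn from the pose commanded when the call began; what a row does not reach only later rows make up. The controller multiplies each number of a shift by 300 mm and each number of a turn by 120 degrees. A row lasts 1/12 s, in which the tool goes at most 41.7 mm and 7.16 degrees, less where a joint would pass 70% of its speed; a pose out of reach is approached as far as the arm can. A call with a number of a shift or a turn outside -1 to 1 is refused whole. A call with a gripper value outside its range is refused whole. The fingers move at their own pace and stop on an object; FORCE is the grip in N (left out, the last holds). Time passes only in rows, so rows that repeat a pose let the fingers close, or fill a call up. It gives the time, the measured TCP pose, the force, the opening and the grip force at its end, in the units of the state.
- get_state(): the state, without advancing time (a new reading comes with each control period).
- camera(name): name is "side" or "top" or "wrist"; returns a dict with "pixels" (420x560x3 uint8, blue, green, red), "fx", "fy", "cx", "cy" (pixels), "pose" (4x4, takes a point from camera to world coordinates). Camera axes: x right, y up, looking along -z (the intrinsics and any distortion apply to the point x, -y, -z); pixel columns grow to the right and rows downward; lengths in m; the calibration is good to about 2 mm. A picture is of the moment at which its call begins. There is no depth.
- finish_job(): hands the job in; it is judged then, once.
The state is a dict: "time_s": time; "q": joint angles; "qvel": joint speeds; "tau": joint torques, N m; "position": TCP position; "tcp_rot": TCP orientation; "wrist_force": force on the tool from outside, world axes, zero at the start; "torque": the same for the moment, N m; "width": finger opening in m; "grip_force": force on a finger pad.
Only numpy, scipy, OpenCV 4.12 (cv2) and the standard library are available. Lean on these libraries where they do the work, as an engineer would, in place of code of your own. Each camera call takes 0.05 s, during which the arm holds its last target. There are 200 camera calls.

## Working session

There is one attempt and no reset: what is moved stays moved. The work goes in short steps, Python scripts to look and compute and a shell command to move; the robot and the scene stay as the last step left them, time stands still between calls to the robot, and variables do not carry over. Pictures are saved under pics/ and viewed, at most 10 in all, crops included, and the job is handed in when it is done.

```bash
mkdir -p pics; ls; python3 - <<'E'
from workcell import *
import cv2
for n in ("top","side"):
    c=camera(n); cv2.imwrite(f"pics/{n}0.png",c["pixels"]); print(n,c["fx"],c["fy"],c["cx"],c["cy"],c["pose"],[k for k in c])
print(get_state())
E
```

```text
pics
top 535.0854262241573 535.0854262241573 277.52867909588554 213.54672568239073 [[-0.01106587  0.99003112 -0.14041341  0.34594319]
 [-0.99987061 -0.01259502 -0.01000633 -0.04618631]
 [-0.01167509  0.14028451  0.9900424   1.55617774]
 [ 0.          0.          0.          1.        ]] ['pixels', 'fx', 'fy', 'cx', 'cy', 'pose']
side 503.5442077060614 503.5442077060614 282.8810426541024 207.27408710936177 [[ 0.99559465  0.0655119  -0.06707826  0.47544575]
 [-0.09194271  0.54188569 -0.83540795 -1.08037213]
 [-0.01838041  0.83789504  0.54552183  0.76223351]
 [ 0.          0.          0.          1.        ]] ['pixels', 'fx', 'fy', 'cx', 'cy', 'pose']
{'time_s': 0.1, 'q': array([ 1.07518260e+00,  1.16412130e-01,  1.44216212e+00,  1.32348777e-05,
        1.58401565e+00, -3.77824926e-02]), 'qvel': array([-0.00252579, -0.00016412, -0.00167235, -0.00167601,  0.00120989,
        0.0012731 ]), 'tau': array([ 1.53603210e-03, -7.22897816e+01, -6.23860502e+01,  7.82865006e-02,
        2.29088694e-02, -1.22300876e-04]), 'position': array([0.2982621 , 0.60533113, 0.21801903]), 'tcp_rot': array([-3.14059662e+00, -5.08940552e-05,  2.68376156e+00]), 'wrist_force': array([-0.59009111,  0.24920793, -0.04933431]), 'torque': array([-0.00291957,  0.03961112,  0.0034897 ]), 'grip_force': 0.0, 'width': 0.09323043291223085}
```

View pics/top0.png

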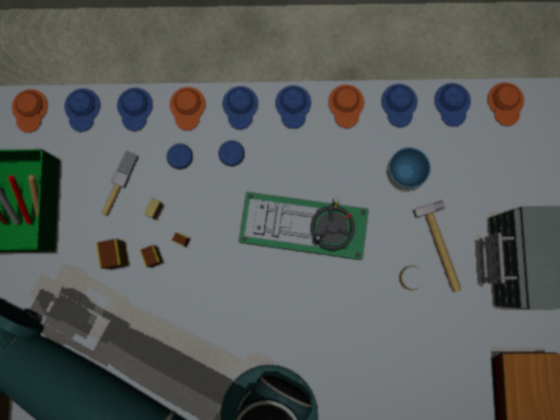

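View pics/side0.png

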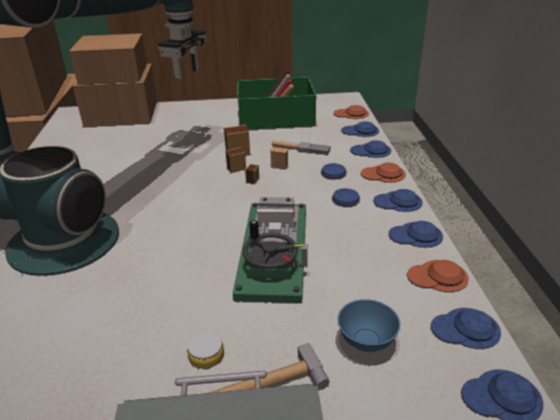

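The middle-sized brass block seems to be at top (151,256). The look-alikes are a large one at (110,253), a small one at (181,239) and a plain pale one at (153,208). I'll confirm with a single enlarged crop that also shows the cutter.

```bash
python3 - <<'E'
import cv2,numpy as np
t=cv2.imread("pics/top0.png"); s=cv2.imread("pics/side0.png")
a=cv2.resize(t[180:270,235:375],(800,514),interpolation=cv2.INTER_CUBIC)[:, :]
b=cv2.resize(t[190:275,90:200],(388,300),interpolation=cv2.INTER_CUBIC)
a=cv2.resize(t[184:264,235:375],(525,300),interpolation=cv2.INTER_CUBIC)
c=cv2.resize(s[185:305,215:335],(300,300),interpolation=cv2.INTER_CUBIC)
d=cv2.resize(s[115:195,215:300],(319,300),interpolation=cv2.INTER_CUBIC)
im=np.zeros((600,800,3),np.uint8); im[:300,:525]=a; im[300:,:388]=b; im[300:,400:700]=c; im[:300-0,530:800]=d[:, :270]
cv2.imwrite("pics/crop1.png",cv2.convertScaleAbs(im,alpha=1.5,beta=15))
E
```

```text
(no output)
```

View pics/crop1.png

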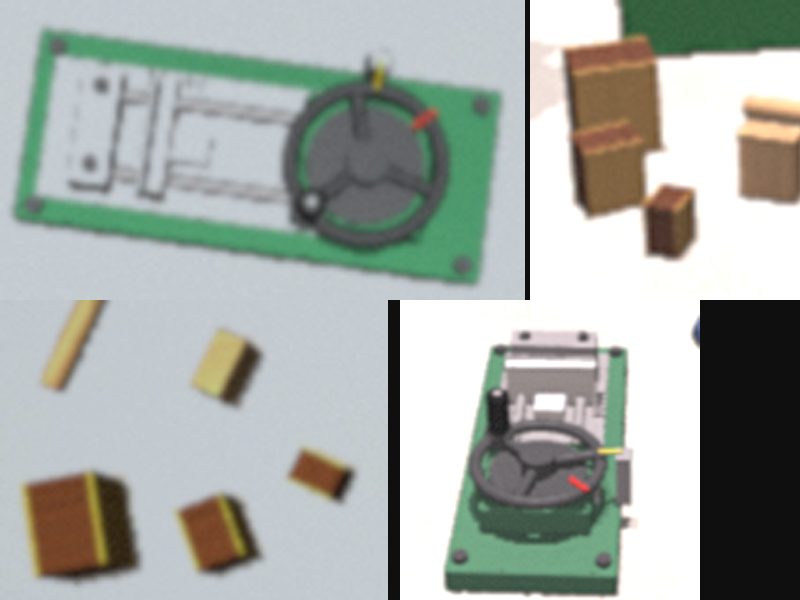

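```bash
cat > h.py <<'E'
import numpy as np, cv2
def ray(c,uv,z):
    P=np.asarray(c["pose"]);out=[]
    for u,v in np.atleast_2d(uv):
        d=P[:3,:3]@np.array([(u-c["cx"])/c["fx"],-(v-c["cy"])/c["fy"],-1]); o=P[:3,3]
        out.append(o+d*(z-o[2])/d[2])
    return np.array(out)
def proj(c,p):
    P=np.asarray(c["pose"]);q=(np.atleast_2d(p)-P[:3,3])@P[:3,:3]
    return np.c_[c["cx"]-c["fx"]*q[:,0]/q[:,2], c["cy"]+c["fy"]*q[:,1]/q[:,2]]
E
python3 - <<'E'
from workcell import *
from h import *
np.set_printoptions(precision=4,suppress=True)
c=camera("top")
A=lambda p:np.array(p)/3.75+[235,184]
B=lambda p:np.array(p)/3.527+[90,190]
k=ray(c,A([(42,30),(500,93),(478,283),(15,218)]),.02);print("corners",k,k.mean(0),"edges",k[1]-k[0],k[2]-k[3], np.linalg.norm(k[1]-k[2]))
e=k[0]-k[1]+k[3]-k[2];print("yaw cutter",np.arctan2(-e[0],e[1]))
print("axis",ray(c,A([(367,165)]),.072),"knob",ray(c,A([(313,201)]),.114),"red",ray(c,A([(425,119)]),.072),"ptr",ray(c,A([(377,86)]),.078))
b=ray(c,B([(178,515),(222,495),(243,555),(200,572)]),.06);print("block",b,b.mean(0),np.linalg.norm(b-np.roll(b,-1,0),axis=1))
d=b[2]-b[1]+b[3]-b[0];print("block x dir",d,np.arctan2(d[1],d[0]))
E
```

```text
corners [[ 0.6285  0.0601  0.02  ]
 [ 0.5744 -0.2939  0.02  ]
 [ 0.4281 -0.2721  0.02  ]
 [ 0.4821  0.0812  0.02  ]] [ 0.5283 -0.1062  0.02  ] edges [-0.0541 -0.354   0.    ] [-0.054  -0.3533  0.    ] 0.14787454811918324
yaw cutter -0.1516419460751289
axis [[ 0.5138 -0.185   0.072 ]] knob [[ 0.4834 -0.1415  0.114 ]] red [[ 0.5477 -0.2291  0.072 ]] ptr [[ 0.5722 -0.1934  0.078 ]]
block [[0.2236 0.3487 0.06  ]
 [0.2385 0.3147 0.06  ]
 [0.1927 0.2974 0.06  ]
 [0.1802 0.3306 0.06  ]] [0.2087 0.3229 0.06  ] [0.0371 0.0489 0.0354 0.047 ]
block x dir [-0.0891 -0.0355  0.    ] -2.76271604251841
```

Measurements agree: axis (0.514,-0.185), knob 53 mm from it, red line 56 mm, and the red line about 44° clockwise of the pointer. The chosen block's top is about 37x49 mm, against 55+ mm for the large one, so it is the middle one. I'll move above the knob next.

```bash
python3 -m pendant '[[0,0,-0.4,0.2,-1,0,0],[0,0,-0.4,0.2,-1,0,0],[0,0,-0.4,0.2,-1,0,0],[0,0,-0.4,0.2,-1,0,0],[0,0,-0.4,0.2,-1,0,0],[0,0,-0.4,0.2,-1,0,0],[0,0,-0.4,0.2,-1,0,0],[0,0,-0.4,0.2,-1,0,0]]' 30
python3 -m pendant '[[0,0,-0.2,0.3,-1,0,0],[0,0,-0.2,0.3,-1,0,0],[0,0,-0.2,0.3,-1,0,0],[0,0,-0.2,0.3,-1,0,0],[0,0,-0.2,0.3,-1,0,0],[0,0,-0.2,0.3,-1,0,0],[0,0,-0.2,0.3,-1,0,0],[0,0,-0.2,0.3,-1,0,0]]'
python3 -m pendant '[[0,0,0,0.12,-0.49,0,0],[0,0,0,0.12,-0.49,0,0],[0,0,0,0.12,-0.49,0,0],[0,0,0,0.12,-0.49,0,0],[0,0,0,0.12,-0.49,0,0],[0,0,0,0.12,-0.49,0,0],[0,0,0,0.12,-0.49,0,0],[0,0,0,0.12,-0.49,0,0]]'
python3 - <<'E'
from workcell import *
from h import *
c=camera("wrist"); cv2.imwrite("pics/w1.png",c["pixels"])
s=get_state();print(s["time_s"],s["position"],s["tcp_rot"],s["wrist_force"])
print("pred knob,axis,ptr",proj(c,[[.483,-.141,.114],[.5138,-.185,.072],[.572,-.193,.078]]))
E
```

```text
time_s: 0.82
position: [0.3587, 0.3018, 0.2188]
tcp_rot: [3.141, 0.001, 1.838]
wrist_force: [-0.9, -0.0, -0.0]
width: 0.0931
grip_force: 0.0
time_s: 1.48
position: [0.4487, 0.0019, 0.2186]
tcp_rot: [3.141, 0.001, 1.425]
wrist_force: [0.2, 0.3, 0.2]
width: 0.0931
grip_force: 0.0
time_s: 2.15
position: [0.4842, -0.1406, 0.2187]
tcp_rot: [3.141, -0.0, 1.428]
wrist_force: [-0.0, -0.0, 0.8]
width: 0.0929
grip_force: 0.0
2.2 [ 0.48426957 -0.14052458  0.2187833 ] [ 3.14129780e+00 -3.90965381e-05  1.42845779e+00] [-0.46709923  0.58237225  0.75822721]
pred knob,axis,ptr [[276.77867546 206.18340267]
 [310.28580662 228.65090809]
 [364.90403284 230.3447557 ]]
```

View pics/w1.png

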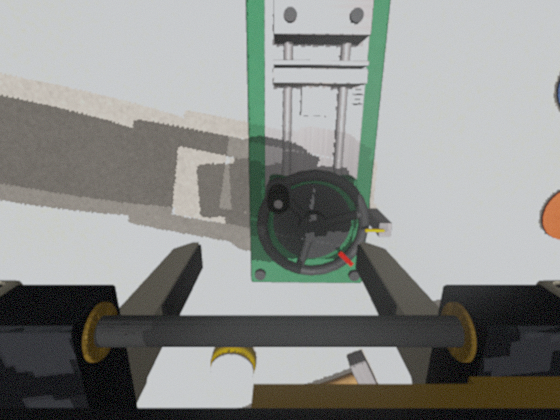

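```bash
python3 - <<'E'
from workcell import *
from h import *
np.set_printoptions(precision=4,suppress=True)
c=camera("wrist")
rim=ray(c,[(312.5,169.5),(312.5,273),(259,221),(366.5,221)],.068);print("rim",rim,rim[:2].mean(0),rim[2:].mean(0))
print("knob",ray(c,(279,203),.114),"red",ray(c,(345,258),.072),"ptr",ray(c,(366,230),.078))
k=ray(c,[(249,281),(361,281)],.02);print("near corners",k)
# rail face bottom edge front ~ row 38?, fence rows 62..83
print("rail face top",ray(c,[(274,37),(368,37)],.070),"fence front top/back top",ray(c,[(320,62),(320,67),(320,83)],.071))
print(c["pose"][:3,3])
E
```

```text
rim [[ 0.5239 -0.1204  0.068 ]
 [ 0.5105 -0.2425  0.068 ]
 [ 0.4587 -0.1694  0.068 ]
 [ 0.577  -0.1864  0.068 ]] [ 0.5172 -0.1815  0.068 ] [ 0.5179 -0.1779  0.068 ]
knob [[ 0.4856 -0.1382  0.114 ]] red [[ 0.5491 -0.2263  0.072 ]] ptr [[ 0.5733 -0.1927  0.078 ]]
near corners [[ 0.4255 -0.2704  0.02  ]
 [ 0.5767 -0.2922  0.02  ]]
rail face top [[ 0.502   0.0083  0.07  ]
 [ 0.5882 -0.004   0.07  ]] fence front top/back top [[ 0.5419 -0.0189  0.071 ]
 [ 0.5414 -0.0232  0.071 ]
 [ 0.54   -0.0372  0.071 ]]
[ 0.4966 -0.0572  0.3853]
```

Knob, red line and pointer agree with the top view to about 3 mm. The knob top is at (279,203). I'll descend and grip it.

```bash
python3 -m pendant '[[0,0,0,0,0.003,-0.12,0],[0,0,0,0,0.003,-0.24,0],[0,0,0,0,0.003,-0.34,0],[0,0,0,0,0.003,-0.4,0],[0,0,0,0,0.003,-0.45,0],[0,0,0,0,0.003,-0.45,0],[0,0,0,0,0.003,-0.45,0.4],[0,0,0,0,0.003,-0.45,0.6]]' 25
python3 -m pendant '[[0,0,0,0,0,0,1],[0,0,0,0,0,0,1],[0,0,0,0,0,0,1],[0,0,0,0,0,0,1],[0,0,0,0,0,0,1],[0,0,0,0,0,0,1],[0,0,0,0,0,0,1],[0,0,0,0,0,0,1]]'
```

```text
time_s: 2.92
position: [0.4849, -0.1404, 0.085]
tcp_rot: [3.14, 0.0, 1.428]
wrist_force: [-0.4, -0.3, 0.9]
width: 0.0838
grip_force: 0.0
time_s: 3.58
position: [0.4843, -0.1406, 0.0836]
tcp_rot: [-3.142, -0.0, 1.427]
wrist_force: [0.2, 0.3, 0.2]
width: 0.0307
grip_force: 0.0
```

```bash
python3 -m pendant '[[0,0,0,0,0,0,1],[0,0,0,0,0,0,1],[0,0,0,0,0,0,1],[0,0,0,0,0,0,1],[0,0,0,0,0,0,1],[0,0,0,0,0,0,1],[0,0,0,0,0,0,1],[0,0,0,0,0,0,1]]'
python3 - <<'E'
import numpy as np
c=np.array([.516,-.183]);r=.055
a0=126
for a in range(a0,a0+185,8):
    p=r*np.array([np.cos(np.radians(a)),np.sin(np.radians(a))])
    p0=r*np.array([np.cos(np.radians(a0)),np.sin(np.radians(a0))])
    print(a,c+p,(p-p0)/.3)
E
```

```text
time_s: 4.25
position: [0.4843, -0.1406, 0.0836]
tcp_rot: [-3.142, 0.0, 1.427]
wrist_force: [0.6, 0.3, -0.7]
width: 0.0215
grip_force: 25.0
126 [ 0.48367181 -0.13850407] [0. 0.]
134 [ 0.47779379 -0.14343631] [-0.0195934  -0.01644082]
142 [ 0.47265941 -0.14913862] [-0.03670801 -0.03544851]
150 [ 0.4683686 -0.1555   ] [-0.05101069 -0.05665312]
158 [ 0.46500489 -0.16239664] [-0.06222308 -0.07964191]
166 [ 0.46263374 -0.1696943 ] [-0.07012692 -0.10396743]
174 [ 0.4613013  -0.17725093] [-0.07456838 -0.12915623]
182 [ 0.4610335  -0.18491947] [-0.07546102 -0.15471802]
190 [ 0.46183557 -0.19255065] [-0.07278746 -0.18015528]
198 [ 0.46369189 -0.19999593] [-0.06659973 -0.2049729 ]
206 [ 0.46656633 -0.20711041] [-0.05701828 -0.22868783]
214 [ 0.47040293 -0.21375561] [-0.04422959 -0.25083848]
222 [ 0.47512703 -0.21980218] [-0.02848259 -0.27099373]
230 [ 0.48064668 -0.22513244] [-0.01008377 -0.28876126]
238 [ 0.48685444 -0.22964265] [ 0.01060876 -0.30379527]
246 [ 0.49362948 -0.233245  ] [ 0.03319225 -0.31580312]
254 [ 0.50083995 -0.23586939] [ 0.05722711 -0.32455109]
262 [ 0.50834548 -0.23746474] [ 0.08224556 -0.32986893]
270 [ 0.516 -0.238] [ 0.10776063 -0.33165312]
278 [ 0.52365452 -0.23746474] [ 0.1332757  -0.32986893]
286 [ 0.53116005 -0.23586939] [ 0.15829414 -0.32455109]
294 [ 0.53837052 -0.233245  ] [ 0.18232901 -0.31580312]
302 [ 0.54514556 -0.22964265] [ 0.20491249 -0.30379527]
310 [ 0.55135332 -0.22513244] [ 0.22560502 -0.28876126]
```

```bash
python3 -m pendant '[[0,0,0,-0.01,-0.008,0,1],[0,0,0,-0.0196,-0.0164,0,1],[0,0,0,-0.0285,-0.026,0,1],[0,0,0,-0.0367,-0.0354,0,1],[0,0,0,-0.044,-0.046,0,1],[0,0,0,-0.051,-0.0567,0,1],[0,0,0,-0.057,-0.068,0,1],[0,0,0,-0.0622,-0.0796,0,1]]'
python3 - <<'E'
from workcell import *
s=get_state();print(s["position"],s["wrist_force"],s["width"])
E
```

```text
time_s: 4.92
position: [0.4653, -0.1642, 0.0836]
tcp_rot: [-3.141, -0.001, 1.427]
wrist_force: [-0.5, 6.9, 1.3]
width: 0.0214
grip_force: 25.0
[ 0.46531542 -0.16424488  0.08358845] [-0.47479142  6.88009477  1.32033272] 0.021429647170094747
```

```bash
python3 -m pendant '[[0,0,0,-0.0079,-0.0243,0,1],[0,0,0,-0.0123,-0.0495,0,1],[0,0,0,-0.0132,-0.0751,0,1],[0,0,0,-0.0106,-0.1005,0,1],[0,0,0,-0.0044,-0.1253,0,1],[0,0,0,0.0052,-0.149,0,1],[0,0,0,0.018,-0.1712,0,1],[0,0,0,0.0337,-0.1914,0,1]]'
python3 -m pendant '[[0,0,0,0.0184,-0.0178,0,1],[0,0,0,0.0391,-0.0328,0,1],[0,0,0,0.0617,-0.0448,0,1],[0,0,0,0.0857,-0.0536,0,1],[0,0,0,0.1107,-0.0589,0,1],[0,0,0,0.1362,-0.0607,0,1],[0,0,0,0.1618,-0.0589,0,1],[0,0,0,0.1868,-0.0536,0,1]]'
python3 -m pendant '[[0,0,0,0,0,0,1],[0,0,0,0,0,0,0.5],[0,0,0,0,0,0,0],[0,0,0,0,0,0,0],[0,0,0,0,0,0,0],[0,0,0,0,0,0,0],[0,0,0,0,0,0,0],[0,0,0,0,0,0,0]]'
python3 -m pendant '[[0,0,0,0,0,0.12,0],[0,0,0,0,0,0.24,0],[0,0,0,0,0.1,0.36,0],[0,0,0,0,0.2,0.4,0],[0,0,0,-0.03,0.3,0.4,0],[0,0,0,-0.03,0.3,0.4,0],[0,0,0,-0.03,0.3,0.4,0],[0,0,0,-0.03,0.3,0.4,0]]'
python3 - <<'E'
from workcell import *
from h import *
c=camera("wrist"); cv2.imwrite("pics/w2.png",c["pixels"])
E
```

```text
time_s: 5.58
position: [0.475, -0.2224, 0.0836]
tcp_rot: [-3.14, -0.0, 1.427]
wrist_force: [-6.1, 4.7, 2.9]
width: 0.0214
grip_force: 25.0
time_s: 6.25
position: [0.5314, -0.2386, 0.0836]
tcp_rot: [-3.14, 0.0, 1.427]
wrist_force: [-8.4, 2.1, 3.6]
width: 0.0214
grip_force: 25.0
time_s: 6.92
position: [0.5318, -0.238, 0.0837]
tcp_rot: [3.142, 0.0, 1.427]
wrist_force: [-0.2, 0.3, -0.7]
width: 0.0637
grip_force: 0.0
time_s: 7.58
position: [0.5228, -0.1482, 0.2035]
tcp_rot: [3.142, 0.0, 1.428]
wrist_force: [-0.0, 0.9, -0.3]
width: 0.0931
grip_force: 0.0
```

View pics/w2.png

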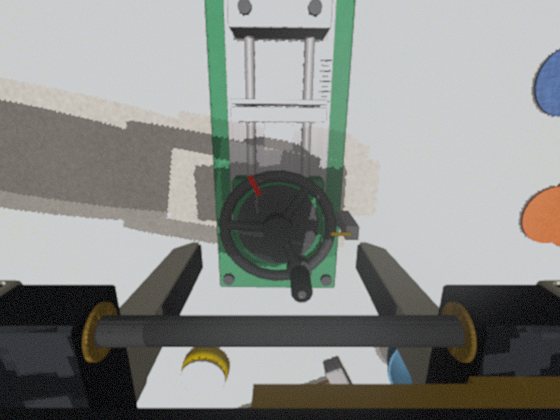

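The fence is open: its front edge is at row 98 and the rail face at rows 28-38, with the red line at (255,186), well past the pointer. I'll measure the gap and work out the block grasp pose.

```bash
python3 - <<'E'
from workcell import *
from h import *
np.set_printoptions(precision=4,suppress=True)
c=camera("wrist")
ax=np.array([.516,-.183]);yaw=-.152
xc=np.array([np.cos(yaw),np.sin(yaw)]);yc=np.array([-xc[1],xc[0]])
def loc(uv,z):
    p=ray(c,uv,z)[:,:2]-ax; return np.c_[p@xc*1e3,p@yc*1e3-100]
print("rail top edge",loc([(232,28),(329,28)],.07),"rail foot",loc([(232,38),(329,38)],.025))
print("fence front",loc([(231,98),(328,100)],.071),"gauss fence back",loc([(231,122),(328,122)],.071))
print("bed edges row60",loc([(206,60),(353,60)],.02),"bed edges row250",loc([(218,250),(338,250)],.02))
print("ptr,red,knob",loc([(332,234)],.078),loc([(255,186)],.072),loc([(301,295)],.114),"hub",loc([(278,225)],.068))
s=get_state();print(s["position"],"shift to above block",(np.array([.2087,.3229])-s["position"][:2])/.3)
E
```

```text
rail top edge [[-39.8777  88.4006]
 [ 44.8887  89.0768]] rail foot [[-46.4134  89.7903]
 [ 51.9334  90.5733]]
fence front [[-42.8523  30.6508]
 [ 47.1917  29.6057]] gauss fence back [[-43.689    9.1815]
 [ 48.296    9.9001]]
bed edges row60 [[-75.1523  69.974 ]
 [ 79.0185  71.1956]] bed edges row250 [[ -73.8751 -148.6166]
 [  77.6731 -147.475 ]]
ptr,red,knob [[  57.6075 -101.6864]] [[-21.8199 -52.7067]] [[  24.4086 -150.8022]] hub [[  1.6138 -95.9726]]
[ 0.5228 -0.1487  0.2032] shift to above block [-1.0471  1.572 ]
```

```bash
python3 -m pendant '[[0,0,0.1,-0.05,0.14,0,0],[0,0,0.1,-0.2,1,0,0],[0,0,0.1,-0.2,1,0,0],[0,0,0.1,-0.2,1,0,0],[0,0,0.1,-0.2,1,0,0],[0,0,0.1,-0.2,1,0,0],[0,0,0.1,-0.2,1,0,0],[0,0,0.1,-0.2,1,0,0]]'
python3 -m pendant '[[0,0,0.15,-0.85,0.57,0,0],[0,0,0.15,-0.85,0.57,0,0],[0,0,0.15,-0.85,0.57,0,0],[0,0,0.15,-0.85,0.57,0,0],[0,0,0.15,-0.85,0.57,0,0],[0,0,0.15,-0.85,0.57,0,0],[0,0,0.15,-0.85,0.57,0,0],[0,0,0.15,-0.85,0.57,0,0]]'
python3 - <<'E'
from workcell import *
from h import *
c=camera("wrist"); cv2.imwrite("pics/w3.png",c["pixels"])
b=np.array([[0.2236,0.3487,0.06],[0.2385,0.3147,0.06],[0.1927,0.2974,0.06],[0.1802,0.3306,0.06]])
s=get_state();print(s["position"],s["tcp_rot"],proj(c,b))
E
```

```text
time_s: 8.35
position: [0.4621, 0.1552, 0.2034]
tcp_rot: [-3.141, -0.001, 1.638]
wrist_force: [0.3, -1.1, 0.5]
width: 0.0931
grip_force: 0.0
time_s: 9.02
position: [0.205, 0.3245, 0.2037]
tcp_rot: [-3.141, -0.001, 1.952]
wrist_force: [1.3, -0.3, 0.3]
width: 0.0928
grip_force: 0.0
[0.20480373 0.32492072 0.20363556] [-3.14107506e+00 -8.90220056e-04  1.95330725e+00] [[302.95013464 179.85560229]
 [303.23356644 213.59500804]
 [257.80517318 212.74288376]
 [257.82374344 180.47862337]]
```

View pics/w3.png

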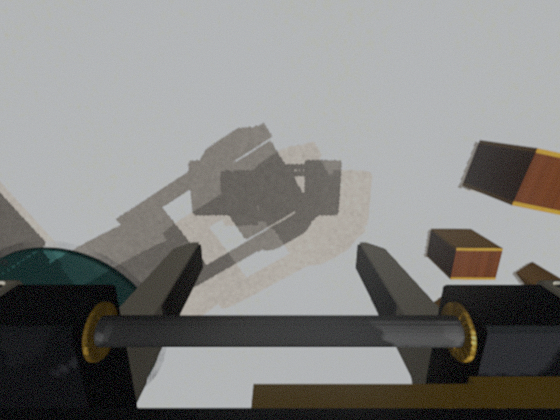

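I left out the 300-row offset of the mosaic when converting the crop. Redoing it with the offset, and cross-checking against the wrist view, where the middle block's top is at about (475,262).

```bash
python3 - <<'E'
from workcell import *
from h import *
np.set_printoptions(precision=4,suppress=True)
c=camera("top")
B=lambda p:(np.array(p)-[0,300])/3.527+[90,190]
b=ray(c,B([(178,515),(222,495),(243,555),(200,572)]),.06);m=b.mean(0);print("block",b,m,np.linalg.norm(b-np.roll(b,-1,0),axis=1))
d=b[1]-b[2]+b[0]-b[3];print("x dir deg",np.degrees(np.arctan2(d[1],d[0])))
w=camera("wrist");print(proj(w,b));print("wrist est",ray(w,[(475,263)],.06))
s=get_state();print((m-s["position"])/.3)
# others' tops
print("large",ray(c,B([(62,525)]),.09),"small",ray(c,B([(318,472)]),.045),"pale",ray(c,B([(222,365)]),.06))
E
```

```text
block [[0.4571 0.3546 0.06  ]
 [0.4726 0.3198 0.06  ]
 [0.4247 0.3021 0.06  ]
 [0.4117 0.336  0.06  ]] [0.4415 0.3281 0.06  ] [0.038  0.051  0.0363 0.049 ]
x dir deg 21.290366955799357
[[495.402  250.4581]
 [489.6489 280.3602]
 [445.8326 279.2842]
 [451.6371 250.7218]]
wrist est [[0.4445 0.3326 0.06  ]]
[ 0.7798  0.0158 -0.4783]
large [[0.4481 0.437  0.09  ]] small [[0.4915 0.2464 0.045 ]] pale [[0.5773 0.3221 0.06  ]]
```

```bash
python3 -m pendant '[[0,0,-0.003,0.79,0.015,0,0],[0,0,-0.003,0.79,0.015,0,0],[0,0,-0.003,0.79,0.015,0,0],[0,0,-0.003,0.79,0.015,0,0],[0,0,-0.003,0.79,0.015,0,0],[0,0,-0.003,0.79,0.015,0,0],[0,0,-0.003,0.79,0.015,0,0],[0,0,-0.003,0.79,0.015,0,0]]'
python3 - <<'E'
from workcell import *
from h import *
c=camera("wrist"); cv2.imwrite("pics/w4.png",c["pixels"])
b=np.array([[0.4571,0.3546,.06],[0.4726,0.3198,.06],[0.4247,0.3021,.06],[0.4117,0.336,.06]])
s=get_state();print(s["position"],s["tcp_rot"],proj(c,b))
E
```

```text
time_s: 9.83
position: [0.447, 0.3256, 0.2024]
tcp_rot: [-3.139, 0.001, 1.941]
wrist_force: [-0.4, 0.6, -0.3]
width: 0.0931
grip_force: 0.0
[0.44591687 0.32605275 0.20282833] [-3.13989392e+00  4.09514786e-04  1.94176373e+00] [[297.32807158 172.49708928]
 [298.44507102 207.70531735]
 [250.57020266 206.97417317]
 [249.71045093 173.39085431]]
```

View pics/w4.png

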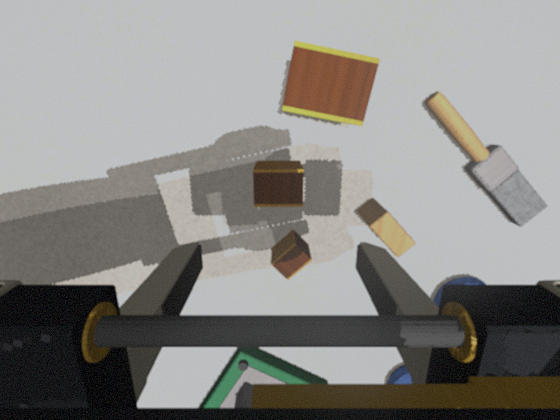

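```bash
python3 - <<'E'
from workcell import *
from h import *
c=camera("wrist");m=ray(c,[(278.5,188.5)],.06)[0];s=get_state();print(m,s["position"],(m-s["position"])/.3)
E
```

```text
[0.44413642 0.33217763 0.06      ] [0.4451721  0.32649832 0.20325884] [-0.00345227  0.01893103 -0.47752946]
```

```bash
python3 -m pendant '[[0,0,0,0,0.019,-0.1,0],[0,0,0,0,0.019,-0.2,0],[0,0,0,0,0.019,-0.3,0],[0,0,0,0,0.019,-0.4,0],[0,0,0,0,0.019,-0.5,0],[0,0,0,0,0.019,-0.58,0],[0,0,0,0,0.019,-0.604,0],[0,0,0,0,0.019,-0.604,0.2]]' 20
python3 -m pendant '[[0,0,0,0,0,0,1],[0,0,0,0,0,0,1],[0,0,0,0,0,0,1],[0,0,0,0,0,0,1],[0,0,0,0,0,0,1],[0,0,0,0,0,0,1],[0,0,0,0,0,0,1],[0,0,0,0,0,0,1]]'
```

```text
time_s: 10.6
position: [0.4436, 0.3326, 0.0212]
tcp_rot: [-3.139, 0.001, 1.945]
wrist_force: [0.4, 0.1, -0.2]
width: 0.0898
grip_force: 0.0
time_s: 11.27
position: [0.4449, 0.3333, 0.0229]
tcp_rot: [3.141, -0.0, 1.944]
wrist_force: [-1.7, -0.4, 5.9]
width: 0.0518
grip_force: 20.0
```

```bash
python3 -m pendant '[[0,0,0,0,0,0.08,1],[0,0,0,0,0,0.2,1],[0,0,0,0,0,0.33,1],[0,0,0,0,0,0.457,1],[0,0,-0.06,0.04,-0.13,0.457,1],[0,0,-0.12,0.08,-0.26,0.457,1],[0,0,-0.18,0.12,-0.39,0.457,1],[0,0,-0.251,0.16,-0.52,0.457,1]]'
python3 -m pendant '[[0,0,0,0.04,-0.13,0,1],[0,0,0,0.08,-0.26,0,1],[0,0,0,0.11,-0.38,0,1],[0,0,0,0.14,-0.5,0,1],[0,0,0,0.167,-0.6,0,1],[0,0,0,0.167,-0.661,0,1],[0,0,0,0.167,-0.661,0,1],[0,0,0,0.167,-0.661,0,1]]'
python3 - <<'E'
from workcell import *
from h import *
c=camera("wrist"); cv2.imwrite("pics/w5.png",c["pixels"])
s=get_state();print(s["position"],s["tcp_rot"],s["width"])
E
```

```text
time_s: 11.93
position: [0.4928, 0.1756, 0.1596]
tcp_rot: [3.141, -0.0, 1.439]
wrist_force: [1.2, 0.2, -2.7]
width: 0.052
grip_force: 20.0
time_s: 12.6
position: [0.5428, -0.0218, 0.1592]
tcp_rot: [-3.141, -0.0, 1.443]
wrist_force: [0.4, 0.7, -1.2]
width: 0.0518
grip_force: 20.0
[ 0.5428308  -0.02100136  0.15928259] [-3.14113989e+00 -2.09669310e-04  1.44375715e+00] 0.05146557448441667
```

View pics/w5.png

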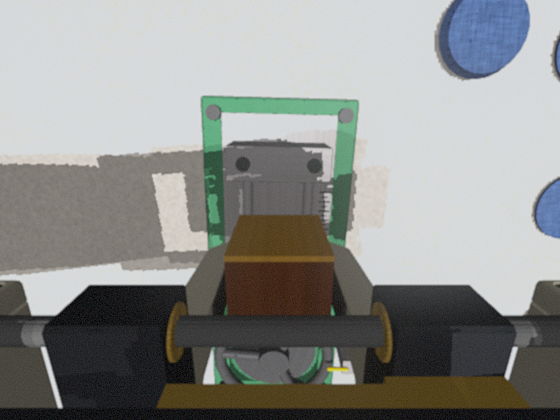

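```bash
python3 - <<'E'
from workcell import *
from h import *
np.set_printoptions(precision=1,suppress=True)
c=camera("wrist");ax=np.array([.516,-.183]);yaw=-.152
xc=np.array([np.cos(yaw),np.sin(yaw)]);yc=np.array([-xc[1],xc[0]])
def loc(p):
    p=np.atleast_2d(p)[:,:2]-ax; return np.c_[p@xc*1e3,p@yc*1e3-100]
z=get_state()["position"][2]-.0229
print("tcp",loc(get_state()["position"]),"face top",loc(ray(c,[(228,258),(331,258)],z+.06)),"face bottom",loc(ray(c,[(238,216),(324,216)],z)))
print("rail top",loc(ray(c,[(226,181),(326,181)],.07)),"rail back",loc(ray(c,[(232,143),(325,143)],.07)),"bed side edges",loc(ray(c,[(205,150),(355,150)],.02)))
E
```

```text
tcp [[ 1.9 64.7]] face top [[-21.8  81.8]
 [ 26.7  83. ]] face bottom [[-24.8  81.8]
 [ 31.9  83.2]]
rail top [[-43.4  90. ]
 [ 42.5  92.1]] rail back [[-37.6 122.3]
 [ 39.4 124.2]] bed side edges [[-72.1 109.7]
 [ 77.5 113.4]]
```

```bash
python3 -m pendant '[[0,0,-0.0115,0,0,-0.05,1],[0,0,-0.0115,0,0,-0.13,1],[0,0,-0.0115,0,0,-0.2,1],[0,0,-0.0115,0,0,-0.26,1],[0,0,-0.0115,0,0,-0.31,1],[0,0,-0.0115,0,0,-0.345,1],[0,0,-0.0115,0,0,-0.36,1],[0,0,-0.0115,0,0,-0.364,1]]'
python3 -m pendant '[[0,0,0,0,0,-0.001,1],[0,0,0,0,0,-0.002,1],[0,0,0,0,0,-0.003,1],[0,0,0,0,0,-0.004,1],[0,0,0,0,0,-0.004,1],[0,0,0,0,0,-0.004,1],[0,0,0,0,0,-0.004,1],[0,0,0,0,0,-0.004,1]]'
```

```text
time_s: 13.37
position: [0.5427, -0.0204, 0.0498]
tcp_rot: [-3.141, -0.0, 1.421]
wrist_force: [0.3, 0.4, -2.1]
width: 0.0518
grip_force: 20.0
time_s: 14.03
position: [0.543, -0.0211, 0.0492]
tcp_rot: [3.141, -0.0, 1.42]
wrist_force: [0.7, -0.2, -0.7]
width: 0.052
grip_force: 20.0
```

```bash
python3 -m pendant '[[0,0,0,0,0,-0.001,1],[0,0,0,0,0,-0.002,1],[0,0,0,0,0,-0.003,1],[0,0,0,0,0,-0.004,1],[0,0,0,0,0,-0.004,1],[0,0,0,0,0,-0.004,1],[0,0,0,0,0,-0.004,1],[0,0,0,0,0,-0.004,1]]'
```

```text
time_s: 14.7
position: [0.5429, -0.0211, 0.048]
tcp_rot: [3.142, 0.0, 1.42]
wrist_force: [-1.3, 0.1, -0.0]
width: 0.0522
grip_force: 20.0
```

```bash
python3 -m pendant '[[0,0,0,0,0,0,0.9],[0,0,0,0,0,0,0],[0,0,0,0,0,0,0],[0,0,0,0,0,0,0],[0,0,0,0,0,0,0],[0,0,0,0,0,0.05,0],[0,0,0,0,0,0.15,0],[0,0,0,0,0,0.25,0]]' 25
python3 -m pendant '[[0,0,0,0,0,0.12,0],[0,0,0,0,0,0.25,0],[0,0,0,-0.01,-0.1,0.25,0],[0,0,0,-0.02,-0.23,0.25,0],[0,0,0,-0.035,-0.36,0.25,0],[0,0,0,-0.037,-0.5,0.25,0],[0,0,0,-0.037,-0.62,0.25,0],[0,0,0,-0.037,-0.723,0.25,0]]'
python3 -m pendant '[[0,0,0,0,0,0,0],[0,0,0,0,0,0,0],[0,0,0,0,0,0,0],[0,0,0,0,0,0,0],[0,0,0,0,0,0,0],[0,0,0,0,0,0,0],[0,0,0,0,0,0,0],[0,0,0,0,0,0,0]]'
python3 - <<'E'
from workcell import *
from h import *
c=camera("wrist"); cv2.imwrite("pics/w6.png",c["pixels"])
s=get_state();print(s["position"],s["tcp_rot"],s["width"])
E
```

```text
time_s: 15.37
position: [0.5423, -0.021, 0.123]
tcp_rot: [-3.139, 0.0, 1.42]
wrist_force: [0.7, -0.3, 1.1]
width: 0.0915
grip_force: 0.0
time_s: 16.03
position: [0.5313, -0.2405, 0.1981]
tcp_rot: [3.141, 0.0, 1.42]
wrist_force: [0.5, 0.4, 0.5]
width: 0.093
grip_force: 0.0
time_s: 16.7
position: [0.5319, -0.2376, 0.198]
tcp_rot: [3.141, 0.0, 1.421]
wrist_force: [0.2, 0.4, 0.2]
width: 0.0934
grip_force: 0.0
[ 0.53190368 -0.23768145  0.19801049] [3.14148375e+00 4.06554341e-05 1.42085678e+00] 0.09304187887080215
```

View pics/w6.png

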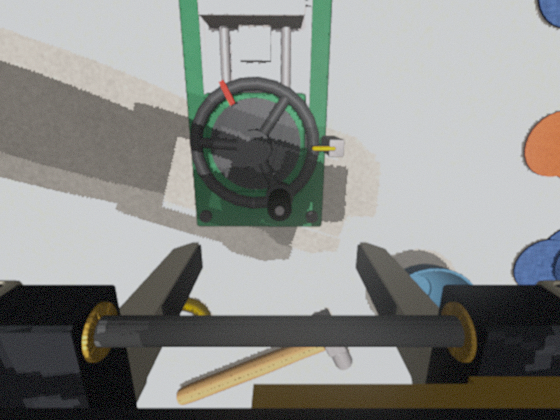

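```bash
python3 -m pendant '[[0,0,0,0,0,-0.1,0],[0,0,0,0,0,-0.2,0],[0,0,0,0,0,-0.3,0],[0,0,0,0,0,-0.36,0],[0,0,0,0,0,-0.381,0],[0,0,0,0,0,-0.381,1],[0,0,0,0,0,-0.381,1],[0,0,0,0,0,-0.381,1]]' 40
python3 -m pendant '[[0,0,0,0,0,0,1],[0,0,0,0,0,0,1],[0,0,0,0,0,0,1],[0,0,0,0,0,0,1],[0,0,0,0,0,0,1],[0,0,0,0,0,0,1],[0,0,0,0,0,0,1],[0,0,0,0,0,0,1]]'
python3 - <<'E'
import numpy as np
c=np.array([.5165,-.1852]);r=.055
P=lambda a:r*np.array([np.cos(np.radians(a)),np.sin(np.radians(a))])
for base,rng in ((286,range(278,221,-8)),(222,range(219,197,-3)),(198,range(196,181,-2)),(182,range(181,155,-1))):
    for a in rng: print(base,a,np.round((P(a)-P(base))/.3,4), np.round(c+P(a),4))
from workcell import get_state
print(get_state()["position"],get_state()["width"],get_state()["wrist_force"])
E
```

```text
time_s: 17.42
position: [0.5326, -0.2383, 0.0855]
tcp_rot: [3.139, 0.001, 1.42]
wrist_force: [0.0, -0.8, -0.1]
width: 0.0774
grip_force: 0.0
time_s: 18.08
position: [0.5318, -0.238, 0.0836]
tcp_rot: [-3.142, -0.0, 1.42]
wrist_force: [-0.1, 1.3, 0.4]
width: 0.0241
grip_force: 0.0
286 278 [-0.025  -0.0053] [ 0.5242 -0.2397]
286 270 [-0.0505 -0.0071] [ 0.5165 -0.2402]
286 262 [-0.076  -0.0053] [ 0.5088 -0.2397]
286 254 [-0.1011 -0.    ] [ 0.5013 -0.2381]
286 246 [-0.1251  0.0087] [ 0.4941 -0.2354]
286 238 [-0.1477  0.0208] [ 0.4874 -0.2318]
286 230 [-0.1684  0.0358] [ 0.4811 -0.2273]
286 222 [-0.1868  0.0536] [ 0.4756 -0.222 ]
222 219 [-0.0062  0.0073] [ 0.4738 -0.2198]
222 216 [-0.0121  0.0149] [ 0.472  -0.2175]
222 213 [-0.0175  0.0228] [ 0.4704 -0.2152]
222 210 [-0.0225  0.031 ] [ 0.4689 -0.2127]
222 207 [-0.0271  0.0394] [ 0.4675 -0.2102]
222 204 [-0.0312  0.0481] [ 0.4663 -0.2076]
222 201 [-0.0349  0.057 ] [ 0.4652 -0.2049]
222 198 [-0.0381  0.066 ] [ 0.4642 -0.2022]
198 196 [-0.0019  0.0061] [ 0.4636 -0.2004]
198 194 [-0.0035  0.0123] [ 0.4631 -0.1985]
198 192 [-0.005   0.0185] [ 
[... 730 characters left out ...]
0.4623 -0.1756]
182 169 [0.0033 0.0414] [ 0.4625 -0.1747]
182 168 [0.0039 0.0445] [ 0.4627 -0.1738]
182 167 [0.0046 0.0476] [ 0.4629 -0.1728]
182 166 [0.0053 0.0508] [ 0.4631 -0.1719]
182 165 [0.0061 0.0538] [ 0.4634 -0.171 ]
182 164 [0.007  0.0569] [ 0.4636 -0.17  ]
182 163 [0.0079 0.06  ] [ 0.4639 -0.1691]
182 162 [0.0089 0.0631] [ 0.4642 -0.1682]
182 161 [0.0099 0.0661] [ 0.4645 -0.1673]
182 160 [0.0109 0.0691] [ 0.4648 -0.1664]
182 159 [0.0121 0.0721] [ 0.4652 -0.1655]
182 158 [0.0132 0.0751] [ 0.4655 -0.1646]
182 157 [0.0145 0.078 ] [ 0.4659 -0.1637]
182 156 [0.0157 0.081 ] [ 0.4663 -0.1628]
[ 0.5318152  -0.23798282  0.08362476] 0.024069135075415787 [-0.1025519   1.27788972  0.44542022]
```

Finish closing, then crank clockwise.

```bash
python3 -m pendant '[[0,0,0,0,0,0,1],[0,0,0,0,0,0,1],[0,0,0,0,0,0,1],[0,0,0,0,0,0,1],[0,0,0,0,0,0,1],[0,0,0,-0.003,0,0,1],[0,0,0,-0.006,0,0,1],[0,0,0,-0.01,-0.001,0,1]]'
python3 -m pendant '[[0,0,0,-0.015,-0.0043,0,1],[0,0,0,-0.0405,-0.0061,0,1],[0,0,0,-0.066,-0.0043,0,1],[0,0,0,-0.0911,0.001,0,1],[0,0,0,-0.1151,0.0097,0,1],[0,0,0,-0.1377,0.0218,0,1],[0,0,0,-0.1584,0.0368,0,1],[0,0,0,-0.1768,0.0546,0,1]]'
python3 -m pendant '[[0,0,0,-0.0062,0.0073,0,1],[0,0,0,-0.0121,0.0149,0,1],[0,0,0,-0.0175,0.0228,0,1],[0,0,0,-0.0225,0.031,0,1],[0,0,0,-0.0271,0.0394,0,1],[0,0,0,-0.0312,0.0481,0,1],[0,0,0,-0.0349,0.057,0,1],[0,0,0,-0.0381,0.066,0,1]]'
```

```text
time_s: 18.75
position: [0.5289, -0.2387, 0.0837]
tcp_rot: [3.141, 0.001, 1.42]
wrist_force: [1.7, -4.5, -1.6]
width: 0.0211
grip_force: 40.0
time_s: 19.42
position: [0.475, -0.222, 0.0836]
tcp_rot: [3.141, 0.001, 1.42]
wrist_force: [2.7, -6.1, -2.6]
width: 0.0215
grip_force: 40.0
time_s: 20.08
position: [0.4636, -0.2022, 0.0837]
tcp_rot: [-3.141, 0.001, 1.42]
wrist_force: [-1.9, -6.9, -0.8]
width: 0.0214
grip_force: 40.0
```

```bash
python3 -m pendant '[[0,0,0,-0.001,0.003,0,1],[0,0,0,-0.0019,0.0061,0,1],[0,0,0,-0.0027,0.0092,0,1],[0,0,0,-0.0035,0.0123,0,1],[0,0,0,-0.0043,0.0154,0,1],[0,0,0,-0.005,0.0185,0,1],[0,0,0,-0.0056,0.0216,0,1],[0,0,0,-0.0062,0.0248,0,1]]'
python3 - <<'E'
from workcell import *
from h import *
np.set_printoptions(precision=2,suppress=True)
o=[]
for n in ("top","side","wrist"):
    c=camera(n); cv2.imwrite(f"pics/n1{n}.png",c["pixels"]); s=get_state(); o.append(s["wrist_force"])
print(np.array(o),s["position"])
E
```

```text
time_s: 20.75
position: [0.4618, -0.1947, 0.0836]
tcp_rot: [-3.141, 0.001, 1.42]
wrist_force: [-1.1, -6.4, -1.4]
width: 0.0212
grip_force: 40.0
[[-2.49 -4.7   0.01]
 [-1.59 -4.62  0.14]
 [-2.61 -5.58 -0.26]] [ 0.46 -0.19  0.08]
```

```bash
python3 -m pendant '[[0,0,0,-0.0003,0.0016,0,1],[0,0,0,-0.0005,0.0032,0,1],[0,0,0,-0.0008,0.0048,0,1],[0,0,0,-0.001,0.0063,0,1],[0,0,0,-0.0012,0.0079,0,1],[0,0,0,-0.0014,0.0095,0,1],[0,0,0,-0.0016,0.0111,0,1],[0,0,0,-0.0018,0.0127,0,1]]'
```

```text
time_s: 21.57
position: [0.4613, -0.1909, 0.0836]
tcp_rot: [-3.141, 0.001, 1.42]
wrist_force: [-1.3, -5.5, -0.7]
width: 0.0213
grip_force: 40.0
```

```bash
python3 -m pendant '[[0,0,0,-0.0001,0.0016,0,1],[0,0,0,-0.0002,0.0032,0,1],[0,0,0,-0.0003,0.0048,0,1],[0,0,0,-0.0005,0.0064,0,1],[0,0,0,-0.0006,0.008,0,1],[0,0,0,-0.0007,0.0096,0,1],[0,0,0,-0.0008,0.0112,0,1],[0,0,0,-0.0009,0.0128,0,1]]'
```

```text
time_s: 22.23
position: [0.461, -0.1871, 0.0836]
tcp_rot: [-3.141, 0.001, 1.42]
wrist_force: [-2.2, -5.3, -0.4]
width: 0.0212
grip_force: 40.0
```

```bash
python3 -m pendant '[[0,0,0,0,0.0016,0,1],[0,0,0,0,0.0032,0,1],[0,0,0,0,0.0048,0,1],[0,0,0,0,0.0064,0,1],[0,0,0,0,0.008,0,1],[0,0,0,0,0.0096,0,1],[0,0,0,0,0.0112,0,1],[0,0,0,0,0.0128,0,1]]'
```

```text
time_s: 22.9
position: [0.461, -0.1832, 0.0836]
tcp_rot: [-3.141, 0.001, 1.42]
wrist_force: [-3.0, -5.3, -0.5]
width: 0.0211
grip_force: 40.0
```

```bash
python3 - <<'E'
from workcell import *
from h import *
c=camera("wrist");w=c["pixels"];s=camera("side")["pixels"];t=camera("top")["pixels"]
im=np.zeros((600,800,3),np.uint8)
im[:300,:400]=cv2.resize(w[0:210,140:420],(400,300),interpolation=cv2.INTER_CUBIC)
im[:300,400:]=cv2.resize(s[175:265,220:340],(400,300),interpolation=cv2.INTER_CUBIC)
im[300:,:400]=cv2.resize(t[184:259,240:340],(400,300),interpolation=cv2.INTER_CUBIC)
cv2.imwrite("pics/m2.png",cv2.convertScaleAbs(im,alpha=1.3,beta=10))
E
```

```text
(no output)
```

View pics/m2.png

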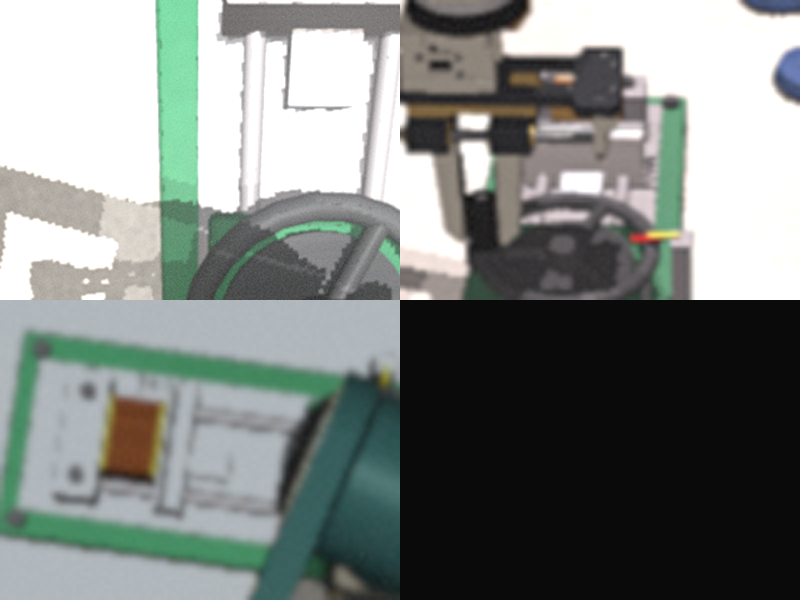

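The block stands upright between the rail (crop column about 105) and the fence, brass faces towards them, and the red line is almost at the pointer. I'll continue in finer steps, watching the force.

```bash
python3 -m pendant '[[0,0,0,0,0.0012,0,1],[0,0,0,0.0001,0.0024,0,1],[0,0,0,0.0001,0.0036,0,1],[0,0,0,0.0002,0.0048,0,1],[0,0,0,0.0003,0.006,0,1],[0,0,0,0.0004,0.0072,0,1],[0,0,0,0.0005,0.0084,0,1],[0,0,0,0.0006,0.0096,0,1]]'
```

```text
time_s: 23.72
position: [0.4612, -0.1803, 0.0836]
tcp_rot: [-3.141, 0.0, 1.42]
wrist_force: [-2.4, -5.6, 0.2]
width: 0.0213
grip_force: 40.0
```

```bash
python3 -m pendant '[[0,0,0,0.0001,0.0012,0,1],[0,0,0,0.0002,0.0024,0,1],[0,0,0,0.0003,0.0036,0,1],[0,0,0,0.0005,0.0048,0,1],[0,0,0,0.0006,0.006,0,1],[0,0,0,0.0008,0.0072,0,1],[0,0,0,0.0009,0.0084,0,1],[0,0,0,0.0011,0.0095,0,1]]'
```

```text
time_s: 24.38
position: [0.4615, -0.1776, 0.0836]
tcp_rot: [-3.141, 0.001, 1.42]
wrist_force: [-2.5, -6.6, -0.8]
width: 0.0211
grip_force: 40.0
```

```bash
python3 -m pendant '[[0,0,0,0.0001,0.0006,0,1],[0,0,0,0.0002,0.0012,0,1],[0,0,0,0.0003,0.0018,0,1],[0,0,0,0.0003,0.0024,0,1],[0,0,0,0.0004,0.003,0,1],[0,0,0,0.0005,0.0036,0,1],[0,0,0,0.0006,0.0042,0,1],[0,0,0,0.0007,0.0047,0,1]]'; python3 -c "
from workcell import *
for i in range(3): camera('top'); print(get_state()['wrist_force'].round(1),get_state()['position'].round(4))"
```

```text
time_s: 25.05
position: [0.4617, -0.1763, 0.0836]
tcp_rot: [-3.141, 0.001, 1.42]
wrist_force: [-1.4, -7.1, -0.3]
width: 0.0212
grip_force: 40.0
[-1.9 -7.6 -1.2] [ 0.4617 -0.1763  0.0836]
[-0.7 -7.   0.7] [ 0.4617 -0.1763  0.0836]
[-2.6 -7.5 -1. ] [ 0.4617 -0.1763  0.0836]
```

```bash
python3 -m pendant '[[0,0,0,0.0001,0.0005,0,1],[0,0,0,0.0002,0.001,0,1],[0,0,0,0.0003,0.0015,0,1],[0,0,0,0.0003,0.002,0,1],[0,0,0,0.0004,0.0024,0,1],[0,0,0,0.0005,0.0028,0,1],[0,0,0,0.0006,0.0031,0,1],[0,0,0,0.0006,0.0031,0,1]]'; python3 -c "
from workcell import *
for i in range(4): camera('top'); print(get_state()['wrist_force'].round(1),get_state()['position'].round(4))"
```

```text
time_s: 25.87
position: [0.4618, -0.1755, 0.0836]
tcp_rot: [-3.141, 0.001, 1.42]
wrist_force: [-2.6, -8.2, -0.8]
width: 0.0217
grip_force: 40.0
[-1.1 -8.3 -1.1] [ 0.4619 -0.1755  0.0836]
[-1.8 -8.5 -0.7] [ 0.4619 -0.1755  0.0836]
[-3.2 -8.6 -0.4] [ 0.4618 -0.1755  0.0836]
[-2.6 -8.4 -0.8] [ 0.4619 -0.1755  0.0836]
```

Cranking force has risen from about 5.5 to 8.5 N, roughly 11 N on the block. I'll release and lift straight up.

```bash
python3 -m pendant '[[0,0,0,0,0,0,0.8],[0,0,0,0,0,0,0],[0,0,0,0,0,0,0],[0,0,0,0,0,0,0],[0,0,0,0,0,0,0],[0,0,0,0,0,0,0],[0,0,0,0,0,0.08,0],[0,0,0,0,0,0.2,0]]'
python3 -m pendant '[[0,0,0,0,0,0.1,0],[0,0,0,0,0,0.2,0],[0,0,0,-0.05,0.03,0.3,0],[0,0,0,-0.1,0.1,0.4,0],[0,0,0,-0.15,0.2,0.4,0],[0,0,0,-0.2,0.3,0.4,0],[0,0,0,-0.25,0.4,0.4,0],[0,0,0,-0.25,0.45,0.4,0]]'
python3 -m pendant '[[0,0,0,0,0.1,0,0],[0,0,0,0,0.2,0,0],[0,0,0,0,0.35,0,0],[0,0,0,0,0.5,0,0],[0,0,0,0,0.6,0,0],[0,0,0,0,0.6,0,0],[0,0,0,0,0.6,0,0],[0,0,0,0,0.6,0,0]]'
python3 - <<'E'
from workcell import *
from h import *
np.set_printoptions(precision=1,suppress=True)
c=camera("top");t=c["pixels"];cv2.imwrite("pics/fin.png",t)
h=cv2.cvtColor(t,cv2.COLOR_BGR2HSV)
roi=np.zeros(t.shape[:2],bool);roi[190:262,235:372]=1
ax=np.array([.516,-.183]);yaw=-.152
xc=np.array([np.cos(yaw),np.sin(yaw)]);yc=np.array([-xc[1],xc[0]])
def rep(n,m,z):
    v,u=np.nonzero(m&roi); 
    if len(u)==0: print(n,"none");return
    p=ray(c,np.c_[u,v],z)[:,:2]-ax;q=np.c_[p@xc*1e3,p@yc*1e3-100];print(n,len(u),np.median(q,0),q.min(0),q.max(0))
H,S,V=cv2.split(h)
rep("red",((H<5)|(H>174))&(S>170)&(V>90),.072)
rep("yellow",(H>20)&(H<34)&(S>120)&(V>80),.08)
rep("brown",(H>4)&(H<17)&(S>110)&(V>50),.085)
E
```

```text
time_s: 26.73
position: [0.4611, -0.1743, 0.1412]
tcp_rot: [-3.136, -0.002, 1.42]
wrist_force: [-0.0, -0.5, 0.4]
width: 0.0633
grip_force: 0.0
time_s: 27.4
position: [0.3858, -0.038, 0.2644]
tcp_rot: [3.14, -0.001, 1.421]
wrist_force: [-0.1, 0.2, -0.0]
width: 0.0929
grip_force: 0.0
time_s: 28.07
position: [0.3875, 0.1398, 0.2636]
tcp_rot: [-3.141, 0.0, 1.421]
wrist_force: [0.8, -0.2, 0.0]
width: 0.093
grip_force: 0.0
red 2 [  50.7 -101.6] [  49.3 -101.8] [  52.1 -101.5]
yellow 30 [ 9.1 52.5] [ -18.9 -102.2] [68.  85.6]
brown 186 [ 2.5 68.2] [ -23.7 -103.9] [55.9 82.6]
```

The arm is clear, the red line is at the pointer (both at y ≈ -102 mm), and the block is standing between fence and rail. Handing in.

```bash
python3 -c "
from workcell import *
print(finish_job())"
```

```text
the job is handed in; nothing more can be done
None
```

I set the fence to the 40 mm brass-faced block and handed the job in at about 28 s: the block stands nipped at an estimated 11 N, the red line is at the pointer, and the crank was released without turning it back.

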